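# Wind the tactile timer and set it to twenty minutes

### The job

The glue on the beaded jar needs twenty minutes, so set the big round timer: with a fingertip, gently push its black pointer wing clockwise until the index is past the 50-minute line, which winds it, then push the wing back until the index mark lines up with the 20-minute line, and take the hand away. Only push the wing, never pinch it, and do not pick up, tip or slide the timer; leave the jars, bottle, dish, cartons and bead case where they stand.

Things in the scene. Friction and masses are not known exactly. Their poses are not given: they have to be found in the camera images.
- timer: mechanical 60-minute timer with a large tactile face: round white ballasted puck 136 mm across, loose on rubber feet, about 0.85 kg (a sideways push of 6 to 11 N slides it); cream face level, 35 mm above the table. Origin: on the dial axis at the underside (table height); z up, x towards the zero-minute line. Around the face are raised black lines (1 mm, flat enough to ignore), one every 5 minutes, those of the full tens longer; no figures
- knob (a joint): angle of the dial's index, rad: 0 at the zero line, growing clockwise seen from above (5.5 degrees = 0.096 rad a minute): 20 minutes = 1.920, 50 minutes = 4.800, end stop at 60 minutes = 5.760. Steady friction of about 0.035 N m both ways; it stays where it is left, nothing springs back
- pointer_tip (a point): nose of the black wing, which stands upright across a grey disc (76 mm wide, top 41.5 mm above the table) and is pushed to turn the dial. Wing: 12 mm thick, 41.5 to 63.5 mm above the table, straight from a round tail 38 mm behind the dial axis to the pointed nose 42 mm ahead of it (this point, 52.5 mm up). Index mark: white line on the wing's top, from axis to nose; tail half plain black
- zero_line (a point): middle of the zero-minute line: long black line on the face, 46 to 60 mm from the dial axis, this point at 53 mm and 36 mm above the table. A raised black dot lies in the blank 30-degree gap between the 60-minute line (last) and the zero line
- line_20 (a point): middle of the 20-minute line, the second long line clockwise after the zero line (110 degrees clockwise of it), 53 mm from the dial axis, 36 mm above the table
- line_50 (a point): middle of the 50-minute line, the fifth long line clockwise after the zero line (275 degrees clockwise of it; the next long one is 60, the last), 53 mm from the dial axis, 36 mm above the table
- beaded_jar: bystander: open glass jar 68 mm across and 78 mm tall with three rows of glued beads round it (81 mm across them); origin at the centre of its underside
- tall_jar: bystander: empty glass jar 62 mm across, 118 mm tall; origin at the centre of its underside
- wide_jar: bystander: empty glass jar 88 mm across, 92 mm tall; origin at the centre of its underside
- oil_bottle: bystander: small amber glass bottle with black cap, 27 mm across, 62 mm tall; origin at the centre of its underside
- pebble_dish: bystander: clear flat dish of glass pebbles, 85 mm across, 16 mm tall; origin at the centre of its underside
- carton_a: bystander: white paper carton with an orange band, 34 x 34 x 70 mm, hanging tab on top (88 mm in all); origin at the centre of its underside
- carton_b: bystander: white paper carton with a blue band, 34 x 34 x 70 mm, hanging tab on top (88 mm in all); origin at the centre of its underside
- bead_case: bystander: clear flat case of beads with four compartments, 185 x 128 x 38 mm; origin at the centre of its underside

How it is judged (in metres and radians):
On the way:
1. the index has been pushed clockwise past the 50-minute line (value of joint knob above 4.8 rad), for 0.05 s.
At the end, for the whole second after the job is handed in: the index stands still within about one minute (0.1 rad) of the 20-minute line, the timer stands flat within 20 mm of where it was, and every other thing stands upright within 25 mm of where it was (value of joint knob between 1.82 and 2.02 rad and velocity of joint knob between -0.03 and 0.03 rad/s and distance of zero_line from where it was at the start of the episode below 0.02 m and angle between timer's own z axis and vertical below 0.05 rad and distance of each of beaded_jar, tall_jar, wide_jar, oil_bottle, pebble_dish, carton_a, carton_b, bead_case from where it was at the start of the episode below 0.025 m and angle between each of beaded_jar, tall_jar, wide_jar, oil_bottle, carton_a, carton_b's own z axis and vertical below 0.3 rad); the robot touches nothing.
It fails at once if the timer is lifted or tipped (height (world z) of timer above 0.006 m or angle between timer's own z axis and vertical above 0.12 rad).
It fails at once if the timer is slid or swivelled by more than 20 mm (at its zero line) (distance of zero_line from where it was at the start of the episode above 0.02 m).
It fails at once if the knob is pinched or forced (more than 20 N between the hand and the knob) (contact force between the fingers and knob above 20 N).
It fails at once if a bystander is knocked over, moved or lifted (distance of any of beaded_jar, tall_jar, wide_jar, oil_bottle, pebble_dish, carton_a, carton_b, bead_case from where it was at the start of the episode above 0.025 m or angle between any of beaded_jar, tall_jar, wide_jar, oil_bottle, carton_a, carton_b's own z axis and vertical above 0.3 rad).
It also fails if it takes over 69 s, if anything falls off the work surface, if the arm or the gripper's body presses on something with over 40 N, if the wrist force passes 120 N, or if a joint passes its speed limit or range.

### The arm

A 6-joint arm with a two-finger parallel gripper is mounted at the origin on the work surface. World frame = base frame: x ahead of the robot, y to its left, z up, the work surface at z = 0. Lengths are in mm, angles in rad, forces in N, time in s.
With the tool pointing down it reaches from about 325 to 775 mm from the base axis. Payload 5.5 kg.
Tool frame: the origin (TCP) lies at the very end of the fingers, on their centre line; the grasp point (between the pads) lies 19 mm behind it; z points along the fingers, y is the direction in which the jaws open and shut (so a half turn about z gives the same grasp; the last joint's range is limited). The gripper opens to 85 mm and grips with 20 to 120 N. Pads are 22 mm wide; open, the fingers measure 114 mm over their backs; the gripper's body (76 mm by 85 mm) begins 54 mm behind the grasp point. The pads swing forward as they close: fully open they stand 13 mm farther back than shut.
Start: joints at [-1.365, 0.091, 1.231, -0, 1.82, -0.057], TCP at [155.87, -579.414, 231.275] pointing down, gripper open.
Joint ranges: [-2.87, 2.87], [-0.86, 2.18], [0.17, 2.46], [-1.51, 4.65], [0.06, 2.69], [-2.65, 2.65]. Speed limits (rad/s): [2.57, 2.57, 3.01, 3.14, 3.14, 3.14].

### API

Orientations are given as a unit quaternion [w, x, y, z].
In Python, from bench import * gives the robot as it stands. The module is installed in compiled form; this text tells all that it offers.
- The arm moves only by the tool apply_moves, never from a script. Its argument "steps" is a list of rows, each an object with "gripper": the opening, from 0 (shut) to 1 (fully open); "slide": the shift along the tool's x, y, z in cm, a list of three; "yaw": the turn about the tool's z in units of 10 degrees (1.0 is 10 degrees). A call has 1 to 10 rows; each row is the pose to reach, as a shift and turn from the pose commanded when the call began, along the tool's axes at that moment; what a row does not reach only later rows make up. A row lasts 1/8 s, in which the tool goes at most 62.5 mm and 10.7 degrees, less where a joint would pass 70% of its speed; a pose out of reach is approached as far as the arm can. A call with a gripper value outside its range is refused whole. The fingers move at their own pace and stop on an object; "grip_force" is the grip in N (left out, the last holds). Time passes only in rows, so rows that repeat a pose let the fingers close. It gives the time, the measured TCP pose, the force and the opening at its end, in the units of the state.
- get_state(): the state, without advancing time (a new reading comes with each control period).
- get_image(name): name is "scene" or "side" or "wrist"; returns a dict with "pixels" (480x640x3 uint8, blue, green, red), "vertical_fov" (degrees; the focal length in pixels is half the picture's height over the tangent of half this angle, whatever the lens; pixels are square), "cx", "cy" (the principal point, pixels), "k1" (the pictures are not rectified: a ray, as slopes to the right and down, at radius r is drawn at 1 + k1 r^2 times it, then the intrinsics apply), "T" (4x4, takes a point from camera to world coordinates); the wrist camera has in their place "T_tool_cam" (4x4, takes a point from camera to tool coordinates, whose origin is the TCP and whose axes are the flange's). Camera axes: x right, y up, looking along -z (the intrinsics and any distortion apply to the point x, -y, -z); pixel columns grow to the right and rows downward; lengths in mm; the calibration is good to about 2 mm. A picture is of the moment at which its call begins: read the wrist's pose just before it. There is no depth.
- hand_in(): hands the job in, once; it reports no verdict.
The state is a dict: "time": time; "joints": joint angles; "qd": joint speeds; "effort": joint torques, N m; "tool_pos": TCP position; "ee_rot": TCP orientation; "force": force on the tool from outside, world axes, zero at the start; "moment": the same for the moment, N m; "gripper_width": finger opening in mm.
Only numpy, scipy, OpenCV 4.12 (cv2) and the standard library are available. Lean on these libraries where they do the work, as an engineer would, in place of code of your own. Each camera call takes 0.05 s, during which the arm holds its last target. There are 200 camera calls.

## Working session

There is one attempt and no reset: what is moved stays moved. The work goes in short steps, Python scripts to look and compute and a tool call to move; the robot and the scene stay as the last step left them, time stands still between calls to the robot, and variables do not carry over. Pictures are saved under pics/ and viewed, about 8 in all and at most 12, crops included, and the job is handed in when it is done.

Besides the shell and the picture viewer there is one more tool, called after ">>>" by a JSON object that holds its "method" and its "body", one argument or row to a line. apply_moves: Moves the arm, as the interface text tells. Its arguments: {"type":"object","properties":{"steps":{"type":"array"},"grip_force":{"type":"number"}},"required":["steps"]}

```bash
mkdir -p pics; cat > h.py <<'E'
from bench import *
import numpy as np, cv2
from scipy.spatial.transform import Rotation as R
def snap(n,f):
    s=get_state(); d=get_image(n); cv2.imwrite('pics/'+f,d['pixels'])
    if 'T' not in d:
        T=np.eye(4); q=s['ee_rot']; T[:3,:3]=R.from_quat([q[1],q[2],q[3],q[0]]).as_matrix(); T[:3,3]=s['tool_pos']
        d['T']=T@d['T_tool_cam']
    return d
def ray(d,u,v):
    f=240/np.tan(np.radians(d['vertical_fov'])/2)
    a=np.array([(u-d['cx'])/f,(v-d['cy'])/f]); b=a.copy()
    for _ in range(20): b=a/(1+d['k1']*(b@b))
    return d['T'][:3,3], d['T'][:3,:3]@np.array([b[0],-b[1],-1])
def onz(d,u,v,z):
    o,r=ray(d,u,v); return o+r*(z-o[2])/r[2]
def proj(d,p):
    f=240/np.tan(np.radians(d['vertical_fov'])/2)
    c=d['T'][:3,:3].T@(np.array(p,float)-d['T'][:3,3]); a=np.array([c[0],-c[1]])/-c[2]
    a=a*(1+d['k1']*(a@a)); return a*f+[d['cx'],d['cy']]
E
python3 - <<'E'
from h import *
for n in ['scene','side','wrist']:
    d=snap(n,n+'0.png'); print(n,d['vertical_fov'],d['k1'],d['T'].round(2).tolist())
s=get_state();print(s)
E
```

```text
scene 53.230669770274176 0.03346389797441884 [[0.68, -0.4, 0.61, 1194.67], [0.73, 0.36, -0.58, -605.92], [0.01, 0.84, 0.54, 636.46], [0.0, 0.0, 0.0, 1.0]]
side 55.6109566827828 -0.09006566927121246 [[-0.77, 0.33, -0.54, 6.48], [-0.63, -0.41, 0.65, 667.28], [-0.01, 0.85, 0.53, 597.98], [0.0, 0.0, 0.0, 1.0]]
wrist 60.137772656411634 -0.056210950142421535 [[0.26, 0.92, 0.3, 231.3], [-0.97, 0.25, 0.08, -558.75], [-0.0, -0.31, 0.95, 373.73], [0.0, 0.0, 0.0, 1.0]]
{'time': 0.15, 'joints': array([-1.36472033e+00,  9.17102044e-02,  1.23160554e+00, -3.31869752e-05,
        1.81978060e+00, -5.67078080e-02]), 'qd': array([-0.00013114, -0.00325877, -0.00280321, -0.00056561,  0.00193952,
       -0.00044637]), 'effort': array([ 2.27471144e-03, -4.59373033e+01, -4.18525529e+01,  5.21563277e-05,
        9.52213275e-03, -3.85536816e-05]), 'tool_pos': array([ 155.80315973, -579.20653906,  230.39816472]), 'ee_rot': array([-7.48549945e-04,  9.91380749e-01,  1.31010097e-01, -7.21387789e-05]), 'force': array([-0.60492008,  0.70002794,  0.00479681]), 'moment': array([ 0.01080049,  0.0123979 , -0.01091369]), 'gripper_width': 85.45073944284819}
```

View pics/scene0.png

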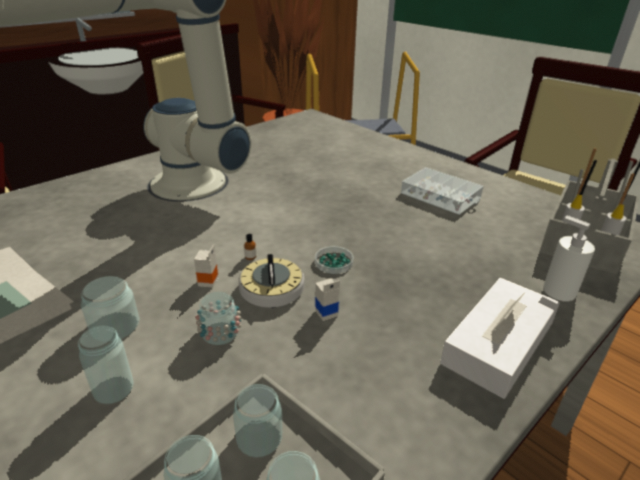

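View pics/side0.png

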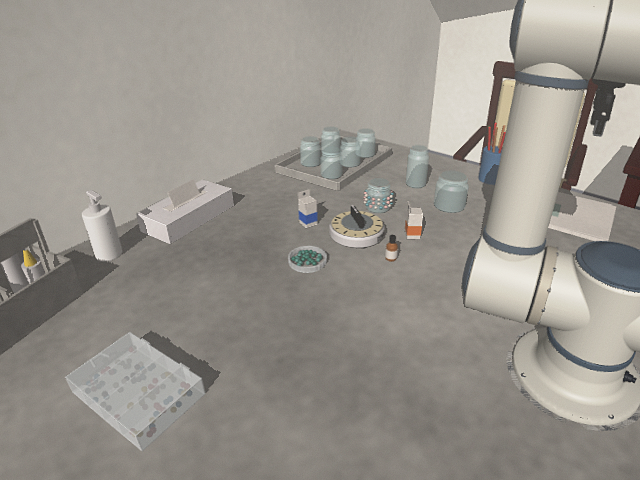

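The scene view shows the timer at about (271,275). The orange carton is at (206,268), the bottle at (250,247), the dish at (333,261), the blue carton at (327,300) and the beaded jar at (219,322). In the side view the timer is at (357,222). I'll get rough positions next.

```bash
python3 - <<'E'
from h import *
a=get_image('scene');b=get_image('side')
for n,u,v,z in [('timer',271,274,38),('cartA base',206,284,0),('bottle base',250,257,0),('dish',333,262,8),('cartB base',328,315,0),('beaded base',219,338,0)]: print(n,onz(a,u,v,z).round())
for n,u,v,z in [('timer',357,222,38),('cartA base',414,236,0),('bottle base',392,259,0),('dish',308,260,8),('cartB base',308,225,0),('beaded base',379,207,0),('tall',416,186,0)]: print(n,onz(b,u,v,z).round())
T=get_image('wrist')['T_tool_cam'];print(T.round(3))
E
```

```text
timer [ 555. -128.   38.]
cartA base [ 449. -222.    0.]
bottle base [431. -93.   0.]
dish [582.  27.   8.]
cartB base [695. -98.   0.]
beaded base [ 604. -291.    0.]
timer [ 556. -129.   38.]
cartA base [ 442. -216.    0.]
bottle base [432. -96.   0.]
dish [572.  37.   8.]
cartB base [684. -92.   0.]
beaded base [ 594. -289.    0.]
tall [ 581. -472.    0.]
[[-0.0000e+00  9.5100e-01  3.0800e-01  7.8197e+01]
 [ 1.0000e+00  1.0000e-03 -1.0000e-03 -3.4000e-01]
 [-1.0000e-03  3.0800e-01 -9.5100e-01 -1.4349e+02]
 [ 0.0000e+00  0.0000e+00  0.0000e+00  1.0000e+00]]
```

>>> {"method": "apply_moves", "body": {
  "steps": [
    {"gripper": 0,"slide": [5,-3.1,0],"yaw": 0},
    {"gripper": 0,"slide": [10,-6.2,0],"yaw": 0},
    {"gripper": 0,"slide": [15.5,-9.6,0],"yaw": 0},
    {"gripper": 0,"slide": [21,-13,0],"yaw": 0},
    {"gripper": 0,"slide": [26,-16.2,0],"yaw": 0},
    {"gripper": 0,"slide": [31,-19.3,0],"yaw": 0},
    {"gripper": 0,"slide": [36,-22.4,0],"yaw": 0},
    {"gripper": 0,"slide": [41,-25.5,0],"yaw": 0},
    {"gripper": 0,"slide": [46,-28.6,0],"yaw": 0},
    {"gripper": 0,"slide": [50,-31,0],"yaw": 0}
  ]
}}

```text
time: 1.55
tool_pos: [559.4, -148.1, 231.2]
ee_rot: [-0.0, 0.991, 0.132, 0.0]
force: [0.8, 0.6, -0.1]
gripper_width: 0.1
```

>>> {"method": "apply_moves", "body": {
  "steps": [
    {"gripper": 0,"slide": [3.4,-2.2,0],"yaw": 0},
    {"gripper": 0,"slide": [3.4,-2.2,0],"yaw": 0},
    {"gripper": 0,"slide": [3.4,-2.2,0],"yaw": 0},
    {"gripper": 0,"slide": [3.4,-2.2,0],"yaw": 0}
  ]
}}

```text
time: 2.05
tool_pos: [584.8, -121.1, 231.5]
ee_rot: [0.0, 0.991, 0.13, 0.0]
force: [0.3, -0.1, 0.1]
gripper_width: 0.1
```

```bash
python3 - <<'E'
from h import *
d=snap('wrist','w1.png'); s=get_state();print(s['tool_pos'],s['ee_rot'],s['joints'],s['gripper_width'])
E
```

```text
[ 584.77077776 -121.10380189  231.62477614] [1.68970590e-04 9.91482034e-01 1.30243310e-01 1.69091550e-04] [-2.61069841e-01  8.30674538e-02  1.23857468e+00 -1.89065628e-04
  1.81950893e+00  1.04845115e+00] 0.19306511287413927
```

View pics/w1.png

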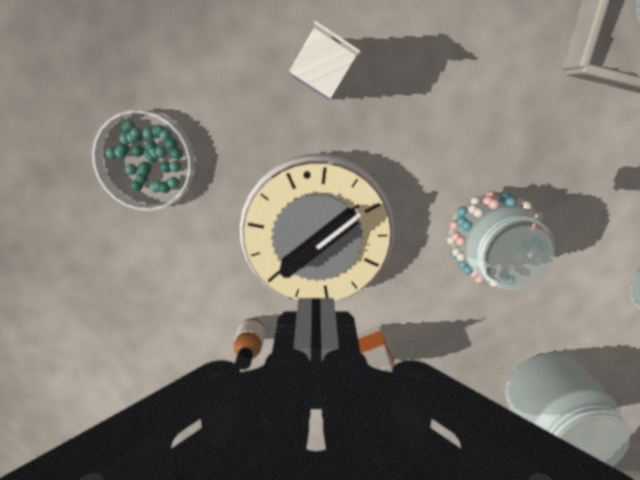

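The wrist view shows the timer centred at about (318,228) and the dot at (307,175). The zero line is at (324,175), just clockwise of the dot. The nose is at (358,208), pointing to the 10-minute line at (373,209), so the index starts near 10 minutes. Next I'll measure the axis, zero direction and index.

```bash
cat >> h.py <<'E'
def measure(d,c0=(555,-129)):
    im=d['pixels'].astype(int); h,w=im.shape[:2]
    vv,uu=np.mgrid[0:h,0:w]
    def pl(z,m):
        return np.array([onz(d,u,v,z) for u,v in zip(uu[m],vv[m])])[:,:2]
    p=proj(d,[*c0,38]); near=np.hypot(uu-p[0],vv-p[1])<110
    b,g,r=im[...,0],im[...,1],im[...,2]
    cream=(r-b>35)&(r>130)&near
    n,l,st,_=cv2.connectedComponentsWithStats(cream.astype(np.uint8))
    k=max(range(1,n),key=lambda i:st[i,4]); cm=l==k
    cs,_=cv2.findContours(cm.astype(np.uint8),cv2.RETR_EXTERNAL,cv2.CHAIN_APPROX_NONE)
    hull=cv2.convexHull(max(cs,key=cv2.contourArea))[:,0]
    P=np.array([onz(d,u,v,35)[:2] for u,v in hull])
    for _ in range(3):
        A=np.c_[2*P,np.ones(len(P))]; x=np.linalg.lstsq(A,(P**2).sum(1),rcond=None)[0]
        rr=np.sqrt(x[2]+x[0]**2+x[1]**2); e=np.hypot(*(P-x[:2]).T)-rr; P=P[abs(e)<2.5]
    c=x[:2]
    Q=pl(36,near); val=im.mean(2)[near]; sel=val<80
    q=Q-c; rad=np.hypot(*q.T); s=sel&(rad>49)&(rad<59)
    ang=-np.degrees(np.arctan2(q[:,1],q[:,0]))%360   # clockwise from world +x
    hist,_=np.histogram(ang[s],bins=180,range=(0,360))
    # index: white pixels at z=63.5 within 42 mm
    Qw=pl(63.5,near)-c; rw=np.hypot(*Qw.T); px=im[near]
    return dict(c=c,r=rr,hist=hist,ang=ang,s=s,Qw=Qw,rw=rw,px=px)
E
python3 - <<'E'
from h import *
d=snap('wrist','w2.png'); m=measure(d); print(m['c'],m['r'])
print([(2*i,int(n)) for i,n in enumerate(m['hist']) if n])
w=(m['px'].min(1)>165)&(m['rw']<42); Q=m['Qw'][w]; print(len(Q),Q.mean(0),np.ptp(Q,axis=0))
vx=cv2.fitLine(Q.astype(np.float32),cv2.DIST_HUBER,0,.01,.01).ravel();print(vx)
k=(m['px'].max(1)<50)&(m['rw']<44);Q=m['Qw'][k];print('black',len(Q),Q.mean(0),cv2.fitLine(Q.astype(np.float32),cv2.DIST_HUBER,0,.01,.01).ravel())
E
```

```text
[ 555.60952184 -129.87937775] 62.894261363340725
[(44, 14), (46, 21), (100, 14), (154, 3), (156, 7), (210, 12), (264, 3), (266, 12), (320, 16), (332, 1), (334, 10), (336, 11), (338, 2), (350, 19)]
1230 [-17.51465725  -3.02306296] [76.27078245 83.56817058]
[  0.04376904   0.9990417  -22.687273    -3.1377995 ]
black 1246 [1.19054649 2.99002237] [ 0.84967595 -0.5273052   2.9269927   2.7020679 ]
```

```bash
cat >> h.py <<'E'
def index(d,m):
    g=cv2.GaussianBlur(d['pixels'],(0,0),.7).astype(np.float32).min(2); c=m['c']
    def prof(a,z=63.5,r0=8,r1=38):
        pts=np.array([proj(d,[c[0]+r*np.cos(a),c[1]-r*np.sin(a),z]) for r in np.arange(r0,r1,1.)],np.float32)
        return np.median(cv2.remap(g,pts[:,:1],pts[:,1:],cv2.INTER_LINEAR)) , pts
    th=np.arange(0,360,1.); v=np.array([prof(np.radians(t))[0] for t in th]); return th,v
E
python3 - <<'E'
from h import *
d=snap('wrist','w3.png'); m=measure(d); th,v=index(d,m); print(v[::2].astype(int).tolist())
im=d['pixels'].copy(); p=proj(d,[*m['c'],63.5]).astype(int); print(p)
for a,z,r,col in [(46,36,53,(0,0,255)),(-9,36,53,(255,0,0)),(46,63.5,42,(0,255,0)),(32,63.5,42,(255,0,255)),(0,63.5,0,(0,255,255)),(101,36,53,(0,0,255))]:
    q=proj(d,[m['c'][0]+r*np.cos(np.radians(a)),m['c'][1]-r*np.sin(np.radians(a)),z]); cv2.circle(im,tuple(int(x) for x in q),2,col,-1)
cv2.imwrite('pics/c3.png',cv2.resize(im[140:320,220:420],None,fx=3,fy=3,interpolation=cv2.INTER_NEAREST))
E
```

```text
[124, 122, 113, 95, 71, 49, 42, 36, 32, 32, 30, 30, 32, 38, 56, 99, 150, 191, 204, 188, 146, 94, 58, 60, 65, 68, 71, 72, 73, 74, 73, 74, 74, 74, 76, 80, 88, 101, 103, 101, 103, 105, 109, 111, 112, 113, 114, 119, 121, 122, 121, 123, 124, 124, 124, 124, 124, 124, 125, 124, 125, 125, 125, 125, 125, 125, 125, 125, 125, 125, 125, 125, 125, 126, 126, 126, 125, 124, 123, 125, 125, 126, 126, 126, 126, 126, 126, 125, 126, 126, 126, 126, 126, 126, 125, 125, 125, 123, 120, 115, 102, 82, 57, 39, 31, 30, 30, 30, 30, 30, 30, 30, 30, 30, 30, 30, 30, 31, 31, 31, 39, 58, 82, 102, 115, 121, 124, 125, 125, 125, 125, 125, 125, 125, 125, 125, 125, 126, 126, 126, 126, 126, 125, 126, 126, 126, 126, 125, 126, 126, 125, 125, 125, 126, 126, 126, 126, 125, 125, 125, 125, 125, 125, 125, 125, 125, 126, 125, 126, 126, 126, 126, 125, 125, 125, 125, 125, 125, 125, 125]
[316 247]
```

View pics/c3.png

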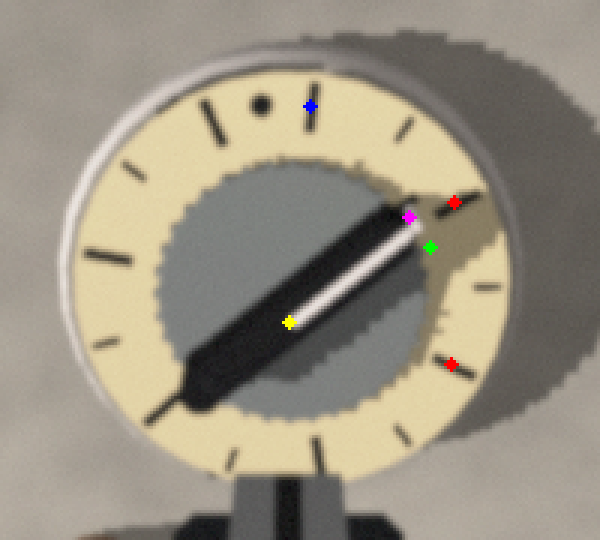

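The index peak lies at 36° clockwise of world +x and zero lies at −9°, so the index is about 45° past zero (around 8 min). The axis is at (555.6, −129.9). The plan:
- Lower the closed fingertip on the counter-clockwise side of the nose and orbit clockwise at a radius of 34 mm.
- Swing round to the tail in the same half-plane and orbit back counter-clockwise.

>>> {"method": "apply_moves", "body": {
  "steps": [
    {"gripper": 0,"slide": [0.31,-0.43,4],"yaw": 0},
    {"gripper": 0,"slide": [0.31,-0.43,8],"yaw": 0},
    {"gripper": 0,"slide": [0.31,-0.43,12],"yaw": 0},
    {"gripper": 0,"slide": [0.31,-0.43,14.5],"yaw": 0},
    {"gripper": 0,"slide": [0.31,-0.43,15.5],"yaw": 0},
    {"gripper": 0,"slide": [0.31,-0.43,15.5],"yaw": 0}
  ]
}}

```text
time: 2.95
tool_pos: [587.0, -115.4, 76.3]
ee_rot: [-0.0, 0.991, 0.131, -0.0]
force: [0.2, 0.1, -1.2]
gripper_width: 0.2
```

```bash
python3 - <<'E'
from h import *
d=snap('wrist','w4.png'); s=get_state();print(s['tool_pos'],s['force'])
sc=get_image('scene')['pixels']; a=cv2.resize(sc[200:340,190:370],(540,420),interpolation=cv2.INTER_CUBIC)
cv2.imwrite('pics/c4.png',np.hstack([cv2.resize(d['pixels'][180:420,200:440],(250,420))[:, :],a]))
r=34
def rows(a0,a1,n):
    b=np.radians(a0); return [[round(float(r*(np.cos(np.radians(a))-np.cos(b)))/10,2),round(float(r*(np.sin(np.radians(a))-np.sin(b)))/10,2)] for a in np.linspace(a0,a1,n+1)[1:]]
for a0 in (-9,71,151): print(a0,rows(a0,a0+80,10))
print(231,rows(231,247,2))
E
```

```text
[ 587.53686708 -115.49225297   77.4106898 ] [-0.44238307 -0.09956214  1.17465777]
-9 [[0.04, 0.47], [0.02, 0.95], [-0.07, 1.41], [-0.23, 1.86], [-0.44, 2.28], [-0.72, 2.67], [-1.04, 3.02], [-1.41, 3.32], [-1.81, 3.56], [-2.25, 3.75]]
71 [[-0.46, 0.12], [-0.93, 0.18], [-1.4, 0.17], [-1.87, 0.1], [-2.33, -0.04], [-2.76, -0.24], [-3.15, -0.5], [-3.51, -0.81], [-3.82, -1.17], [-4.08, -1.57]]
151 [[-0.2, -0.43], [-0.34, -0.88], [-0.41, -1.35], [-0.42, -1.83], [-0.36, -2.3], [-0.24, -2.76], [-0.06, -3.19], [0.19, -3.6], [0.49, -3.97], [0.83, -4.29]]
231 [[0.39, -0.27], [0.81, -0.49]]
```

View pics/c4.png

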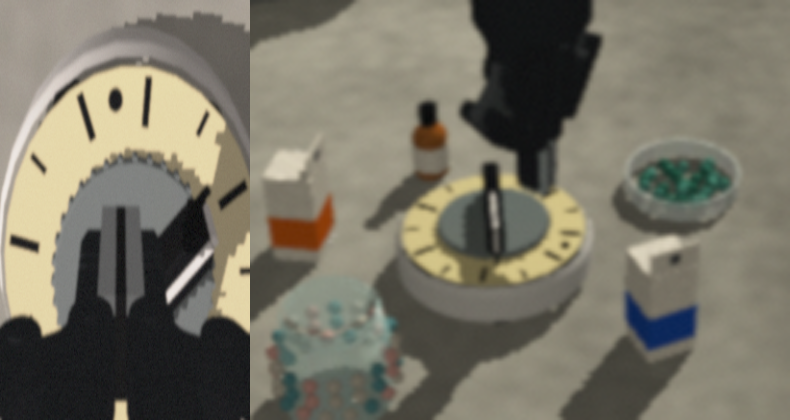

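The wrist crop (left) shows the grey fingertips left of the wing, and the scene crop (right) shows them above the far rim, clear of the wing. I'll lower and push.

>>> {"method": "apply_moves", "body": {
  "steps": [
    {"gripper": 0,"slide": [0,0,1],"yaw": 0},
    {"gripper": 0,"slide": [0,0,2],"yaw": 0},
    {"gripper": 0,"slide": [0,0,2.7],"yaw": 0},
    {"gripper": 0,"slide": [0,0,2.7],"yaw": 0},
    {"gripper": 0,"slide": [0,0,2.7],"yaw": 0}
  ]
}}

```text
time: 3.68
tool_pos: [587.2, -115.1, 49.4]
ee_rot: [0.0, 0.991, 0.131, 0.0]
force: [-0.6, 0.3, -0.9]
gripper_width: 0.1
```

>>> {"method": "apply_moves", "body": {
  "steps": [
    {"gripper": 0,"slide": [0.04,0.47,0],"yaw": 0},
    {"gripper": 0,"slide": [0.02,0.95,0],"yaw": 0},
    {"gripper": 0,"slide": [-0.07,1.41,0],"yaw": 0},
    {"gripper": 0,"slide": [-0.23,1.86,0],"yaw": 0},
    {"gripper": 0,"slide": [-0.44,2.28,0],"yaw": 0}
  ]
}}

```text
time: 4.3
tool_pos: [588.8, -138.4, 49.2]
ee_rot: [-0.0, 0.991, 0.131, 0.0]
force: [0.2, 2.2, -0.0]
gripper_width: -0.0
```

```bash
python3 - <<'E'
from h import *
s=get_state();print(s['tool_pos'],s['force'])
sc=snap('scene','s5.png')['pixels']; a=cv2.resize(sc[220:320,200:340],(560,400),interpolation=cv2.INTER_CUBIC)
cv2.imwrite('pics/c5.png',a)
E
```

```text
[ 588.8215807  -138.40614735   49.23761908] [ 0.16611675  2.23388776 -0.00319889]
```

View pics/c5.png

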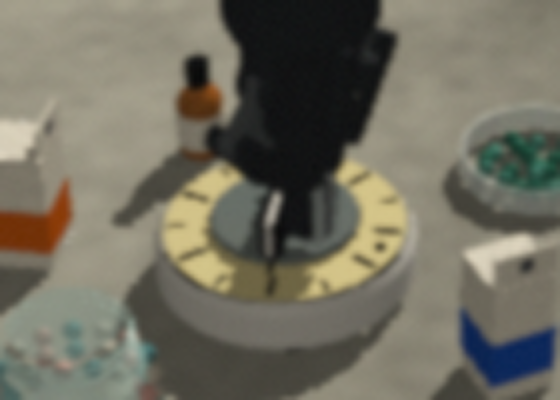

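The wing is turning clockwise against the fingertip with a reaction of about 2.2 N, and the timer is standing still. I'll continue the orbit.

>>> {"method": "apply_moves", "body": {
  "steps": [
    {"gripper": 0,"slide": [-0.28,0.39,0],"yaw": 0},
    {"gripper": 0,"slide": [-0.6,0.74,0],"yaw": 0},
    {"gripper": 0,"slide": [-0.97,1.04,0],"yaw": 0},
    {"gripper": 0,"slide": [-1.37,1.28,0],"yaw": 0},
    {"gripper": 0,"slide": [-1.81,1.47,0],"yaw": 0}
  ]
}}

```text
time: 4.97
tool_pos: [575.1, -157.5, 49.4]
ee_rot: [0.0, 0.991, 0.131, 0.0]
force: [1.2, 0.9, 0.1]
gripper_width: -0.2
```

>>> {"method": "apply_moves", "body": {
  "steps": [
    {"gripper": 0,"slide": [-0.46,0.12,0],"yaw": 0},
    {"gripper": 0,"slide": [-0.93,0.18,0],"yaw": 0},
    {"gripper": 0,"slide": [-1.4,0.17,0],"yaw": 0},
    {"gripper": 0,"slide": [-1.87,0.1,0],"yaw": 0},
    {"gripper": 0,"slide": [-2.33,-0.04,0],"yaw": 0}
  ]
}}

```text
time: 5.6
tool_pos: [552.2, -163.0, 49.4]
ee_rot: [0.0, 0.991, 0.131, -0.0]
force: [1.7, 0.3, 1.4]
gripper_width: -0.4
```

```bash
python3 - <<'E'
from h import *
s=get_state();print(s['tool_pos'],s['force'])
d=snap('side','s6.png'); a=cv2.resize(d['pixels'][170:270,290:430],(560,400),interpolation=cv2.INTER_CUBIC)
w=snap('wrist','w6.png')['pixels'][120:420,200:440]
cv2.imwrite('pics/c6.png',np.hstack([cv2.resize(w,(320,400)),a])[:, :800])
E
```

```text
[ 552.23259777 -163.02554103   49.35309142] [1.66753651 0.28605525 1.35209772]
```

View pics/c6.png

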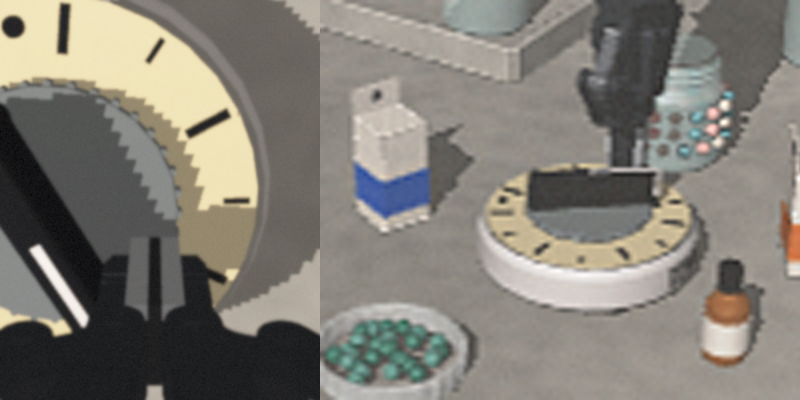

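The wrist crop shows the nose line at (60,285) being pushed by the fingertip at (155,300). The side crop shows the timer standing flat. I'll continue.

>>> {"method": "apply_moves", "body": {
  "steps": [
    {"gripper": 0,"slide": [-0.43,-0.2,0],"yaw": 0},
    {"gripper": 0,"slide": [-0.82,-0.46,0],"yaw": 0},
    {"gripper": 0,"slide": [-1.18,-0.77,0],"yaw": 0},
    {"gripper": 0,"slide": [-1.49,-1.13,0],"yaw": 0},
    {"gripper": 0,"slide": [-1.75,-1.53,0],"yaw": 0}
  ]
}}

```text
time: 6.32
tool_pos: [531.4, -152.6, 49.3]
ee_rot: [0.0, 0.991, 0.131, 0.0]
force: [0.7, -1.7, -0.6]
gripper_width: -0.2
```

>>> {"method": "apply_moves", "body": {
  "steps": [
    {"gripper": 0,"slide": [-0.2,-0.43,0],"yaw": 0},
    {"gripper": 0,"slide": [-0.34,-0.88,0],"yaw": 0},
    {"gripper": 0,"slide": [-0.41,-1.35,0],"yaw": 0},
    {"gripper": 0,"slide": [-0.42,-1.83,0],"yaw": 0},
    {"gripper": 0,"slide": [-0.36,-2.3,0],"yaw": 0}
  ]
}}

```text
time: 6.95
tool_pos: [522.1, -131.0, 49.2]
ee_rot: [-0.0, 0.991, 0.131, -0.0]
force: [0.9, -2.2, -0.2]
gripper_width: -0.2
```

>>> {"method": "apply_moves", "body": {
  "steps": [
    {"gripper": 0,"slide": [0.12,-0.46,0],"yaw": 0},
    {"gripper": 0,"slide": [0.3,-0.89,0],"yaw": 0},
    {"gripper": 0,"slide": [0.55,-1.3,0],"yaw": 0},
    {"gripper": 0,"slide": [0.85,-1.67,0],"yaw": 0},
    {"gripper": 0,"slide": [1.19,-1.99,0],"yaw": 0},
    {"gripper": 0,"slide": [1.58,-2.26,0],"yaw": 0}
  ]
}}

```text
time: 7.7
tool_pos: [531.8, -105.1, 49.2]
ee_rot: [-0.0, 0.991, 0.131, -0.0]
force: [-0.9, -1.0, -0.3]
gripper_width: -0.3
```

```bash
python3 - <<'E'
from h import *
s=get_state();p=s['tool_pos']-[555.6,-129.9,0];print(p,s['force'],np.hypot(*p[:2]),-np.degrees(np.arctan2(p[1],p[0]))%360)
d=snap('side','s7.png'); w=snap('wrist','w7.png'); a=cv2.resize(d['pixels'][170:270,290:430],(560,400),interpolation=cv2.INTER_CUBIC)
cv2.imwrite('pics/c7.png',np.hstack([cv2.resize(w['pixels'][60:460,180:500],None,fx=.75,fy=1),a])[:, :800])
E
```

```text
[-23.84289543  24.79890167  49.219644  ] [-0.90155885 -1.02016163 -0.28882908] 34.40158697371477 226.12594671540745
```

View pics/c7.png

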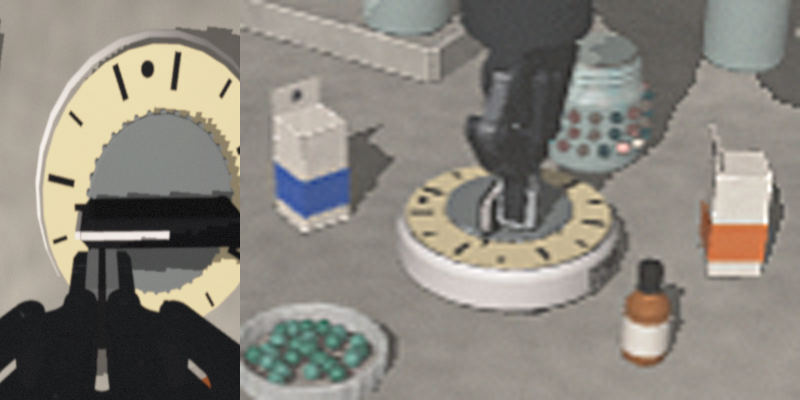

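The wing points along image-left, at about φ = 255°. The 50 line is at (60,180) in the crop, so it needs to go roughly 20° further.

>>> {"method": "apply_moves", "body": {
  "steps": [
    {"gripper": 0,"slide": [0.37,-0.18,0],"yaw": 0},
    {"gripper": 0,"slide": [0.77,-0.31,0],"yaw": 0},
    {"gripper": 0,"slide": [1.18,-0.39,0],"yaw": 0},
    {"gripper": 0,"slide": [1.53,-0.42,0],"yaw": 0},
    {"gripper": 0,"slide": [1.53,-0.42,0],"yaw": 0}
  ]
}}

```text
time: 8.43
tool_pos: [545.7, -97.1, 49.2]
ee_rot: [-0.0, 0.991, 0.131, 0.0]
force: [0.2, 0.2, -0.0]
gripper_width: -0.1
```

```bash
python3 - <<'E'
from h import *
s=get_state();p=s['tool_pos']-[555.6,-129.9,0];print(p,s['force'],np.hypot(*p[:2]),-np.degrees(np.arctan2(p[1],p[0]))%360)
w=snap('wrist','w8.png'); im=w['pixels'].copy()
for t in (0,275,110):
  f=np.radians(t-9)
  for r in (46,60): cv2.circle(im,tuple(int(x) for x in proj(w,[555.6+r*np.cos(f),-129.9-r*np.sin(f),36])),2,(0,0,255),-1)
for r in (0,42):
  f=np.radians(266); cv2.circle(im,tuple(int(x) for x in proj(w,[555.6+r*np.cos(f),-129.9-r*np.sin(f),63.5])),2,(0,255,0),-1)
cv2.imwrite('pics/c8.png',im)
th,v=index(w,dict(c=np.array([555.6,-129.9]))); i=np.argsort(v[200:330])[-5:]+200; print(i,v[i])
E
```

```text
[-9.91691337 32.76138105 49.24162611] [ 0.2428346   0.23746941 -0.00170742] 34.22942096099606 253.1588667117814
[286 285 282 283 284] [140.06738 142.70166 144.      144.05518 144.14062]
```

View pics/c8.png

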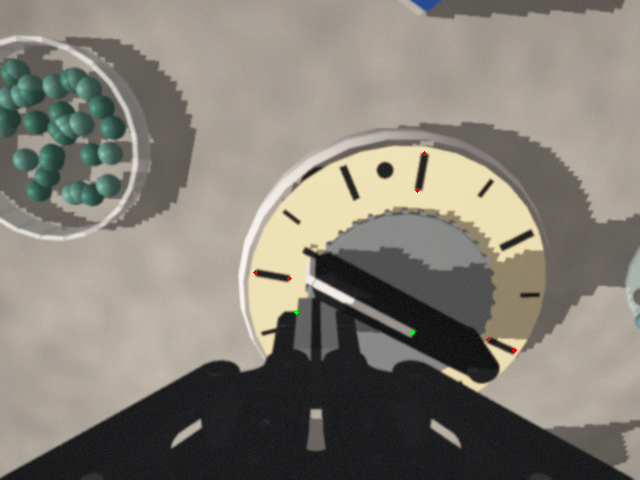

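The drawn red dots sit exactly on the zero, 20 and 50 lines, so the timer has not shifted. The white index ends at (310,278), well clockwise of the 50-minute direction (green, 296,312), at φ ≈ 283°. Next I'll swing counter-clockwise to the tail and push back.

```bash
python3 - <<'E'
import numpy as np
def rows(a0,a1,n,r=34):
    b=np.radians(a0); return [[round(float(r*(np.cos(np.radians(a))-np.cos(b)))/10,2),round(float(r*(np.sin(np.radians(a))-np.sin(b)))/10,2)] for a in np.linspace(a0,a1,n+1)[1:]]
a=268
for b in (168,88,8,-10): print(a,b,rows(a,b,min(10,int(np.ceil((a-b)/8))))); a=b
E
```

```text
268 168 [[-0.59, 0.07], [-1.16, 0.25], [-1.68, 0.51], [-2.16, 0.87], [-2.56, 1.3], [-2.88, 1.8], [-3.11, 2.35], [-3.25, 2.92], [-3.28, 3.52], [-3.21, 4.1]]
168 88 [[0.13, 0.46], [0.32, 0.89], [0.58, 1.29], [0.88, 1.65], [1.23, 1.97], [1.63, 2.24], [2.05, 2.45], [2.5, 2.59], [2.97, 2.67], [3.44, 2.69]]
88 8 [[0.47, -0.05], [0.93, -0.16], [1.37, -0.34], [1.78, -0.58], [2.16, -0.87], [2.49, -1.21], [2.76, -1.6], [2.99, -2.02], [3.15, -2.46], [3.25, -2.92]]
8 -10 [[0.03, -0.35], [0.02, -0.71], [-0.02, -1.06]]
```

>>> {"method": "apply_moves", "body": {
  "steps": [
    {"gripper": 0,"slide": [-0.59,0.07,0],"yaw": 0},
    {"gripper": 0,"slide": [-1.16,0.25,0],"yaw": 0},
    {"gripper": 0,"slide": [-1.68,0.51,0],"yaw": 0},
    {"gripper": 0,"slide": [-2.16,0.87,0],"yaw": 0},
    {"gripper": 0,"slide": [-2.56,1.3,0],"yaw": 0},
    {"gripper": 0,"slide": [-2.88,1.8,0],"yaw": 0},
    {"gripper": 0,"slide": [-3.11,2.35,0],"yaw": 0},
    {"gripper": 0,"slide": [-3.25,2.92,0],"yaw": 0},
    {"gripper": 0,"slide": [-3.28,3.52,0],"yaw": 0},
    {"gripper": 0,"slide": [-3.21,4.1,0],"yaw": 0}
  ]
}}

```text
time: 9.72
tool_pos: [525.1, -145.7, 49.3]
ee_rot: [0.0, 0.991, 0.131, 0.0]
force: [0.1, -0.4, 0.2]
gripper_width: 0.2
```

>>> {"method": "apply_moves", "body": {
  "steps": [
    {"gripper": 0,"slide": [0.13,0.46,0],"yaw": 0},
    {"gripper": 0,"slide": [0.32,0.89,0],"yaw": 0},
    {"gripper": 0,"slide": [0.58,1.29,0],"yaw": 0},
    {"gripper": 0,"slide": [0.88,1.65,0],"yaw": 0},
    {"gripper": 0,"slide": [1.23,1.97,0],"yaw": 0}
  ]
}}

```text
time: 10.35
tool_pos: [542.1, -161.3, 49.1]
ee_rot: [-0.0, 0.991, 0.131, -0.0]
force: [-0.7, 0.9, -0.7]
gripper_width: 0.3
```

>>> {"method": "apply_moves", "body": {
  "steps": [
    {"gripper": 0,"slide": [0.4,0.27,0],"yaw": 0},
    {"gripper": 0,"slide": [0.82,0.48,0],"yaw": 0},
    {"gripper": 0,"slide": [1.27,0.62,0],"yaw": 0},
    {"gripper": 0,"slide": [1.74,0.7,0],"yaw": 0},
    {"gripper": 0,"slide": [2.21,0.72,0],"yaw": 0}
  ]
}}

```text
time: 10.98
tool_pos: [565.5, -162.5, 49.3]
ee_rot: [0.0, 0.991, 0.131, 0.0]
force: [-1.3, -0.5, -0.1]
gripper_width: 0.1
```

```bash
python3 - <<'E'
from h import *
s=get_state();p=s['tool_pos']-[555.6,-129.9,0];print(p,s['force'],np.hypot(*p[:2]),-np.degrees(np.arctan2(p[1],p[0]))%360)
w=snap('wrist','w9.png'); im=w['pixels'].copy()
for t in (0,275,110):
  f=np.radians(t-9)
  for r in (46,60): cv2.circle(im,tuple(int(x) for x in proj(w,[555.6+r*np.cos(f),-129.9-r*np.sin(f),36])),2,(0,0,255),-1)
cv2.imwrite('pics/c9.png',im)
E
```

```text
[  9.8968175  -32.55445799  49.32962383] [-1.2760787  -0.50178833 -0.09047457] 34.02557467084691 73.09030564781678
```

View pics/c9.png

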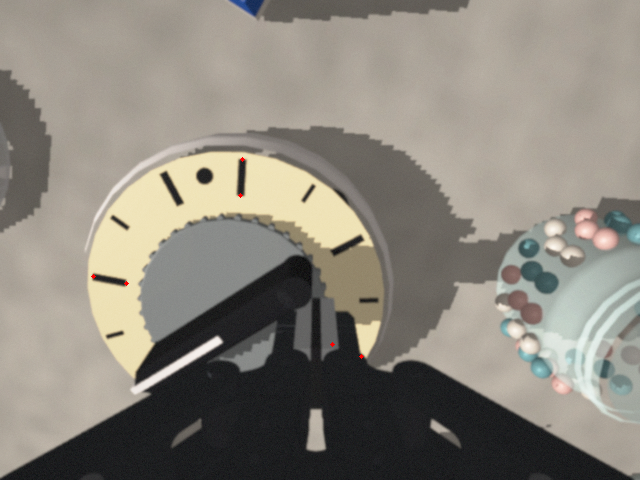

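The timer is unmoved (the dots match the lines), the tail is being pushed, and the index is near φ ≈ 222°. I'll continue to just short of the target.

>>> {"method": "apply_moves", "body": {
  "steps": [
    {"gripper": 0,"slide": [0.47,-0.05,0],"yaw": 0},
    {"gripper": 0,"slide": [0.93,-0.16,0],"yaw": 0},
    {"gripper": 0,"slide": [1.37,-0.34,0],"yaw": 0},
    {"gripper": 0,"slide": [1.78,-0.58,0],"yaw": 0},
    {"gripper": 0,"slide": [2.16,-0.87,0],"yaw": 0}
  ]
}}

```text
time: 11.65
tool_pos: [584.1, -148.1, 49.3]
ee_rot: [0.0, 0.991, 0.131, 0.0]
force: [-0.4, -1.4, 0.7]
gripper_width: -0.2
```

>>> {"method": "apply_moves", "body": {
  "steps": [
    {"gripper": 0,"slide": [0.33,-0.34,0],"yaw": 0},
    {"gripper": 0,"slide": [0.6,-0.73,0],"yaw": 0},
    {"gripper": 0,"slide": [0.83,-1.15,0],"yaw": 0},
    {"gripper": 0,"slide": [0.99,-1.59,0],"yaw": 0},
    {"gripper": 0,"slide": [1.09,-2.05,0],"yaw": 0}
  ]
}}

```text
time: 12.28
tool_pos: [589.1, -125.4, 49.4]
ee_rot: [0.0, 0.991, 0.131, 0.0]
force: [0.4, -1.5, -0.3]
gripper_width: -0.3
```

```bash
cat >> h.py <<'E'
def white(n,f):
    d=snap(n,f); im=d['pixels']; c=np.array([555.6,-129.9]); p=proj(d,[*c,63.5])
    mn=im.min(2); L,N,_=cv2.connectedComponentsWithStats((mn>125).astype(np.uint8))[1:4] if 0 else (None,None,None)
    vv,uu=np.nonzero((im.min(2)>150)&((im.max(2).astype(int)-im.min(2))<30))
    Q=np.array([onz(d,u,v,63.5)[:2]-c for u,v in zip(uu,vv) if np.hypot(u-p[0],v-p[1])<90])
    Q=Q[np.hypot(*Q.T)<41] if len(Q) else Q
    if len(Q)<8: return print(n,'few',len(Q))
    l=cv2.fitLine(Q.astype(np.float32),cv2.DIST_HUBER,0,.01,.01).ravel()
    v=l[:2]*np.sign(l[:2]@Q.mean(0)); nrm=np.array([-v[1],v[0]])
    print(n,len(Q),'dir',-np.degrees(np.arctan2(v[1],v[0]))%360,'centroid',-np.degrees(np.arctan2(*Q.mean(0)[::-1]))%360,'offset',Q.mean(0)@nrm,'spread',(Q@nrm).std(),'r',np.hypot(*Q.T).min(),np.hypot(*Q.T).max())
E
python3 - <<'E'
from h import *
s=get_state();p=s['tool_pos']-[555.6,-129.9,0];print(p,s['force'],np.hypot(*p[:2]),-np.degrees(np.arctan2(p[1],p[0]))%360)
for n in ('wrist','scene','side'): white(n,n+'10.png')
a=cv2.imread('pics/scene10.png')[230:310,220:320]; b=cv2.imread('pics/wrist10.png')
cv2.imwrite('pics/c10.png',np.hstack([cv2.resize(a,(400,320)),cv2.resize(b,(400,320))]))
E
```

```text
[33.5193877   4.50475444 49.39164186] [ 0.37293431 -1.54600726 -0.29318048] 33.820735710971476 352.3457389432679
wrist 167 dir 139.7320169340721 centroid 138.0510774102813 offset 0.28070590501611914 spread 0.8037030181966727 r 3.4236474074639034 16.799802917905716
scene few 0
side 23 dir 148.06536740081873 centroid 82.98983573454187 offset 11.50564371865696 spread 8.86323034417353 r 9.443631480642273 39.97574537510715
```

View pics/c10.png

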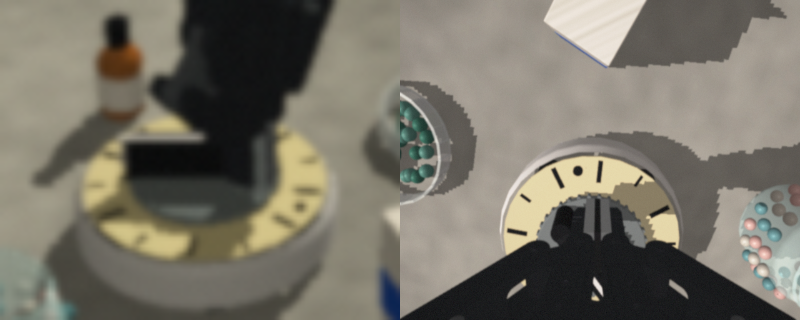

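The fingers hide the index from here. I'll go on a little, staying short of the target, then back off and lift to look.

>>> {"method": "apply_moves", "body": {
  "steps": [
    {"gripper": 0,"slide": [0.03,-0.41,0],"yaw": 0},
    {"gripper": 0,"slide": [0.01,-0.83,0],"yaw": 0},
    {"gripper": 0,"slide": [-0.05,-1.24,0],"yaw": 0},
    {"gripper": 0,"slide": [-0.05,-1.24,0],"yaw": 0},
    {"gripper": 0,"slide": [0.02,-0.9,0],"yaw": 0},
    {"gripper": 0,"slide": [0.02,-0.9,0],"yaw": 0},
    {"gripper": 0,"slide": [0.02,-0.9,-3],"yaw": 0},
    {"gripper": 0,"slide": [0.02,-0.9,-8],"yaw": 0},
    {"gripper": 0,"slide": [0.02,-0.9,-14],"yaw": 0},
    {"gripper": 0,"slide": [0.02,-0.9,-18],"yaw": 0}
  ]
}}

```text
time: 13.68
tool_pos: [587.2, -117.1, 232.9]
ee_rot: [0.001, 0.991, 0.131, 0.002]
force: [1.3, 1.1, 0.0]
gripper_width: 0.2
```

>>> {"method": "apply_moves", "body": {
  "steps": [
    {"gripper": 0,"slide": [0,0,0],"yaw": 0},
    {"gripper": 0,"slide": [0,0,0],"yaw": 0}
  ]
}}

```text
time: 13.92
tool_pos: [586.7, -117.0, 228.3]
ee_rot: [-0.0, 0.991, 0.131, -0.001]
force: [0.6, 0.3, -1.4]
gripper_width: -0.3
```

```bash
python3 - <<'E'
from h import *
s=get_state();print(s['tool_pos'])
d=snap('wrist','w11.png'); m=measure(d); print(m['c'])
print([(2*i,int(n)) for i,n in enumerate(m['hist']) if n>3])
th,v=index(d,m); i=np.argmax(v); k=np.arange(i-8,i+9)%360; print(th[i],v[k].astype(int))
im=d['pixels'].copy()
f=np.radians(th[i]); 
for r in (0,42): cv2.circle(im,tuple(int(x) for x in proj(d,[m['c'][0]+r*np.cos(f),m['c'][1]-r*np.sin(f),63.5])),1,(0,255,0),-1)
cv2.imwrite('pics/c11.png',cv2.resize(im[120:330,200:440],None,fx=2.5,fy=2.5))
E
```

```text
[ 586.66441843 -116.99223965  228.30940712]
[ 555.674408   -129.86933882]
[(44, 5), (46, 10), (98, 4), (100, 23), (102, 4), (156, 5), (164, 5), (166, 10), (168, 10), (170, 10), (172, 8), (210, 12), (264, 4), (266, 12), (320, 19), (334, 10), (336, 12), (350, 20)]
114.0 [ 57  70  92 119 144 167 186 198 203 199 186 168 145 121  96  86  88]
```

View pics/c11.png

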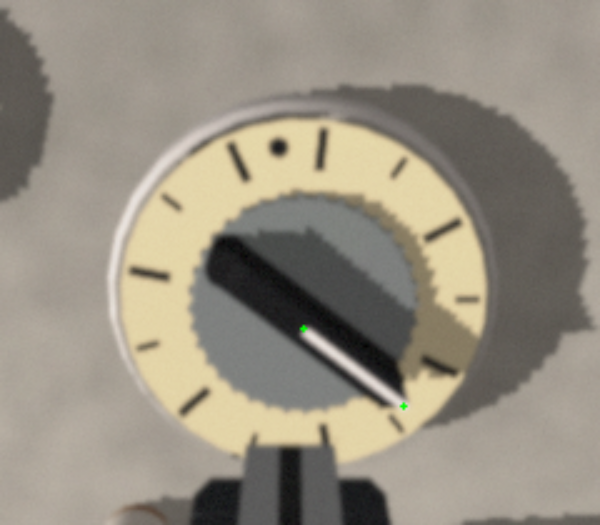

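The index is at φ = 114° and the 20 line is at about 101°, so 13° more is needed. At contact the fingertip was at −28°, a lag of 38°, so the fingertip should go to about −42°.

>>> {"method": "apply_moves", "body": {
  "steps": [
    {"gripper": 0,"slide": [0,0,5],"yaw": 0},
    {"gripper": 0,"slide": [0,0,10],"yaw": 0},
    {"gripper": 0,"slide": [0,0,14.5],"yaw": 0},
    {"gripper": 0,"slide": [0,0,17],"yaw": 0},
    {"gripper": 0,"slide": [0,0,18],"yaw": 0},
    {"gripper": 0,"slide": [0,0,18],"yaw": 0},
    {"gripper": 0,"slide": [-0.07,-0.34,18],"yaw": 0},
    {"gripper": 0,"slide": [-0.19,-0.74,18],"yaw": 0},
    {"gripper": 0,"slide": [-0.36,-1.12,18],"yaw": 0},
    {"gripper": 0,"slide": [-0.36,-1.12,18],"yaw": 0}
  ]
}}

```text
time: 15.22
tool_pos: [580.6, -106.8, 50.0]
ee_rot: [0.0, 0.991, 0.131, 0.001]
force: [0.3, 0.1, 0.2]
gripper_width: 0.1
```

>>> {"method": "apply_moves", "body": {
  "steps": [
    {"gripper": 0,"slide": [0,0,0],"yaw": 0},
    {"gripper": 0,"slide": [0.26,0.67,0],"yaw": 0},
    {"gripper": 0,"slide": [0.3,1.0,0],"yaw": 0},
    {"gripper": 0,"slide": [0.3,1.0,0],"yaw": 0},
    {"gripper": 0,"slide": [0.3,1.0,-3],"yaw": 0},
    {"gripper": 0,"slide": [0.3,1.0,-8],"yaw": 0},
    {"gripper": 0,"slide": [0.3,1.0,-13],"yaw": 0},
    {"gripper": 0,"slide": [0.3,1.0,-18],"yaw": 0},
    {"gripper": 0,"slide": [0.3,1.0,-18],"yaw": 0},
    {"gripper": 0,"slide": [0.3,1.0,-18],"yaw": 0}
  ]
}}

```text
time: 16.48
tool_pos: [585.8, -116.0, 228.6]
ee_rot: [-0.0, 0.991, 0.131, -0.0]
force: [-0.4, -0.5, 0.1]
gripper_width: 0.0
```

```bash
python3 - <<'E'
from h import *
s=get_state();print(s['tool_pos'],s['time'])
d=snap('wrist','w12.png'); m=measure(d); print(m['c'])
h=m['ang'][m['s']]
for a in (100.5,156,211,266,321,351): 
    x=h[abs(h-a)<4]; print(a,len(x),x.mean() if len(x) else 0)
th,v=index(d,m); i=np.argmax(v); k=np.arange(i-8,i+9); print(th[i],(v[k]-90).clip(0)@th[k]/(v[k]-90).clip(0).sum(),v[k].astype(int))
cv2.imwrite('pics/c12.png',cv2.resize(d['pixels'][120:330,200:440],None,fx=2.5,fy=2.5))
E
```

```text
[ 585.80729393 -115.96257415  228.57287428] 16.475
[ 555.63905541 -129.88697948]
100.5 18 100.77724974299251
156 8 156.19191574152873
211 11 211.2236427978178
266 14 266.33440533340763
321 19 321.2453369797154
351 19 351.19224665525655
103.0 102.84084748872452 [ 63  80 102 128 153 174 190 200 202 197 184 166 142 117  97  91  91]
```

The viewing limit is reached, so I'll go on by numbers. The index is at 102.9° and the 20 line at 101.2°, an error of about 0.03 rad. I'll cross-check from a second camera place using the fitted direction of the white line, which doesn't depend on the centre estimate.

>>> {"method": "apply_moves", "body": {
  "steps": [
    {"gripper": 0,"slide": [2,2,-1],"yaw": 0},
    {"gripper": 0,"slide": [4,5,-2],"yaw": 0},
    {"gripper": 0,"slide": [4,5,-2],"yaw": 0},
    {"gripper": 0,"slide": [4,5,-2],"yaw": 0}
  ]
}}

```text
time: 17.02
tool_pos: [636.9, -153.5, 247.2]
ee_rot: [-0.001, 0.991, 0.131, -0.002]
force: [0.2, -0.0, 0.3]
gripper_width: -0.0
```

```bash
python3 - <<'E'
from h import *
d=snap('wrist','w13.png'); m=measure(d); print(m['c'])
h=m['ang'][m['s']]
for a in (100.5,266,351): x=h[abs(h-a)<4]; print(a,len(x),x.mean() if len(x) else 0)
th,v=index(d,m); i=np.argmax(v); k=np.arange(i-8,i+9); print('profile',(v[k]-90).clip(0)@th[k]/(v[k]-90).clip(0).sum())
a=-np.degrees(np.arctan2(m['Qw'][:,1],m['Qw'][:,0]))
w=(m['px'].min(1)>150)&(m['rw']<40)&(m['rw']>5)&(abs(a-102)<15); Q=m['Qw'][w]
l=cv2.fitLine(Q.astype(np.float32),cv2.DIST_HUBER,0,.01,.01).ravel();print(len(Q),'fit',-np.degrees(np.arctan2(l[1],l[0]))%180)
for n in ('scene','side'):
    e=snap(n,n+'13.png'); th,v=index(e,m); k=np.arange(85,120); print(n,v[k].astype(int).tolist())
    # bystander check: difference to first picture around the bystanders
    o=cv2.imread(f'pics/{n}0.png'); df=cv2.absdiff(o,e['pixels']).max(2)
    for nm,p in dict(cartA=(446,-219,45),bottle=(431,-95,30),dish=(577,32,8),cartB=(690,-95,45),beaded=(599,-290,40)).items():
        u,vv=proj(e,p).astype(int); print(nm,(df[vv-12:vv+12,u-10:u+10]>40).mean().round(2),end=' ')
    print()
s=get_state();print(s['force'],s['time'])
E
```

```text
[ 555.64731574 -129.63717639]
100.5 26 102.13980531414046
266 10 266.2176173465956
351 10 351.2808704561804
profile 103.1408509275111
107 fit 103.88897
scene [24, 26, 29, 32, 35, 39, 43, 48, 52, 56, 60, 65, 69, 74, 79, 84, 89, 92, 94, 96, 98, 99, 100, 102, 103, 103, 104, 104, 104, 105, 105, 105, 106, 106, 107]
cartA 0.0 bottle 0.0 dish 0.0 cartB 0.0 beaded 0.0 
side [125, 124, 123, 123, 122, 122, 123, 123, 123, 121, 119, 119, 117, 114, 112, 108, 105, 101, 97, 94, 90, 87, 84, 82, 79, 79, 77, 75, 74, 73, 72, 71, 70, 69, 67]
cartA 0.0 bottle 0.0 dish 0.0 cartB 0.0 beaded 0.0 
[ 0.74766186 -0.25422495  0.04086158] 17.175
```

Three readings put the index 1.0–2.6° past the 20 line, which is inside tolerance. I'll give it a 2° nudge to centre it.

>>> {"method": "apply_moves", "body": {
  "steps": [
    {"gripper": 0,"slide": [-2,-2.5,2],"yaw": 0},
    {"gripper": 0,"slide": [-4,-5,2],"yaw": 0},
    {"gripper": 0,"slide": [-4,-5,7],"yaw": 0},
    {"gripper": 0,"slide": [-4,-5,12],"yaw": 0},
    {"gripper": 0,"slide": [-4,-5,17],"yaw": 0},
    {"gripper": 0,"slide": [-4,-5,19.3],"yaw": 0},
    {"gripper": 0,"slide": [-4,-5,20],"yaw": 0},
    {"gripper": 0,"slide": [-4.15,-5.6,20],"yaw": 0},
    {"gripper": 0,"slide": [-4.36,-6.1,20],"yaw": 0},
    {"gripper": 0,"slide": [-4.36,-6.1,20],"yaw": 0}
  ]
}}

```text
time: 18.42
tool_pos: [580.2, -106.0, 51.0]
ee_rot: [0.0, 0.991, 0.131, 0.001]
force: [-0.1, -1.0, -0.2]
gripper_width: -0.1
```

>>> {"method": "apply_moves", "body": {
  "steps": [
    {"gripper": 0,"slide": [0,0,0],"yaw": 0},
    {"gripper": 0,"slide": [0.26,0.67,0],"yaw": 0},
    {"gripper": 0,"slide": [0.36,1.1,0],"yaw": 0},
    {"gripper": 0,"slide": [0.36,1.1,0],"yaw": 0},
    {"gripper": 0,"slide": [0.36,1.1,-3],"yaw": 0},
    {"gripper": 0,"slide": [0.36,1.1,-8],"yaw": 0},
    {"gripper": 0,"slide": [0.36,1.1,-13],"yaw": 0},
    {"gripper": 0,"slide": [0.36,1.1,-18],"yaw": 0},
    {"gripper": 0,"slide": [0.36,1.1,-18],"yaw": 0},
    {"gripper": 0,"slide": [0.36,1.1,-18],"yaw": 0}
  ]
}}

```text
time: 19.68
tool_pos: [585.8, -116.0, 228.6]
ee_rot: [-0.0, 0.991, 0.131, -0.0]
force: [-0.3, 0.3, -0.1]
gripper_width: -0.3
```

```bash
python3 - <<'E'
from h import *
d=snap('wrist','w14.png'); m=measure(d); print(m['c'])
h=m['ang'][m['s']]
for a in (100.5,266,351): x=h[abs(h-a)<4]; print(a,len(x),x.mean() if len(x) else 0)
th,v=index(d,m); i=np.argmax(v); k=np.arange(i-8,i+9); p=(v[k]-90).clip(0)@th[k]/(v[k]-90).clip(0).sum(); print('profile',p)
for n in ('scene','side'):
    e=snap(n,n+'14.png'); o=cv2.imread(f'pics/{n}0.png'); df=cv2.absdiff(o,e['pixels']).max(2)
    for nm,q in dict(cartA=(446,-219,45),bottle=(431,-95,30),dish=(577,32,8),cartB=(690,-95,45),beaded=(599,-290,40)).items():
        u,vv=proj(e,q).astype(int); print(nm,(df[vv-12:vv+12,u-10:u+10]>40).mean().round(2),end=' ')
if abs(p-101.2)<3: print(hand_in())
E
```

```text
[ 555.66995255 -129.8853939 ]
100.5 14 101.01863444131047
266 16 266.2668651143211
351 19 351.1451205023075
profile 101.52877134694518
cartA 0.0 bottle 0.0 dish 0.0 cartB 0.0 beaded 0.0 cartA 0.0 bottle 0.0 dish 0.0 cartB 0.0 beaded 0.0 the job is handed in; nothing more can be done
None
```

The timer is wound and set to the 20-minute line, and the job is handed in at about 20 s of the 69 s allowed. With the closed fingertip I pushed the nose clockwise to about 292°, past the 50-minute line at 275°. I then pushed the tail back counter-clockwise, with two small corrections, and lifted the hand clear.

- **Index:** it stands at 101.5° (clockwise from world +x), against 101.0–101.2° for the 20-minute line, so it is about 0.01 rad off. Before the last nudge, three readings put it 1.0–2.6° past the line and differed by about 1° among themselves.
- **Timer:** its measured centre and lines stayed within 0.3 mm and 0.1° over the whole job. Sideways force readings between moves stayed at about 2.5 N or less.
- **Other things:** picture differences showed no change at the two cartons, the bottle, the dish and the beaded jar. I did not check the tall jar, wide jar or bead case this way, but the arm never came near them at low height.
- **Checks that gave nothing:** the scene and side cameras could not read the index angle, and the picture-viewing limit ran out before the last two checks, so those were by numbers only.

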